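Dial 7 on the numbering press and stamp the tag

ROBOT

A 6-joint arm with a two-finger parallel gripper is mounted at the origin on the work surface. World frame = base frame: x ahead of the robot, y to its left, z up, the work surface at z = 0. Lengths are in m, angles in rad, forces in N, time in s.
With the tool pointing down it reaches from about 0.35 to 0.975 m from the base axis. Payload 4.9 kg.
Tool frame: the origin (TCP) lies on the centre line of the jaws, within the pads' length; the fingertips stand 14 mm ahead of it and the grasp point (between the pads) lies 5 mm behind it (nose_length is the distance from the TCP to the fingertips, in m); y points along the fingers, x is the direction in which the jaws open and shut, and the axes are right-handed (so a half turn about y gives the same grasp; the last joint's range is limited). The gripper opens to 85 mm and grips with 20 to 120 N. Pads are 22 mm wide; open, the fingers measure 114 mm over their backs; the gripper's body (76 mm by 85 mm) begins 54 mm behind the grasp point. The pads swing forward as they close: fully open they stand 13 mm farther back than shut.
Start: joints at [-1.245, 0.053, 1.613, -0, 1.476, -0.119], TCP at [0.269, -0.564, 0.245] pointing down, gripper open.
Joint ranges: [-3.01, 3.01], [-1.01, 2.22], [0.06, 2.58], [-1.02, 4.17], [0.09, 2.62], [-3.14, 3.14]. Speed limits (rad/s): [2.57, 2.57, 3.14, 3.14, 3.14, 3.14].

INTERFACE

Orientations are given as a rotation vector (axis times angle).
In Python, from station import get_obs, get_image, finish_job, nose_length gives the robot as it stands.
- The arm moves only by the tool send_rows, never from a script. Its argument "deltas" is a list of rows, each a list of 7 numbers: the gripper's target within -1 to 1 (fully open at 1, half-way at 0, shut at -1), then the shift along the tool's x, y, z in m, then the turn, a rotation vector about the tool's x, y, z in degrees. In form: [[hand, tx, ty, tz, wx, wy, wz], ...]. A call has exactly 10 rows; each row is the pose to reach, as a shift and turn from the pose commanded when the call began, along the tool's axes at that moment; what a row does not reach only later rows make up. A row lasts 1/8 s, in which the tool goes at most 62.5 mm and 10.7 degrees, less where a joint would pass 70% of its speed; a pose out of reach is approached as far as the arm can. A call with a gripper value outside its range is refused whole. The fingers move at their own pace and stop on an object; "newtons" is the grip in N (left out, the last holds). Time passes only in rows, so rows that repeat a pose let the fingers close, or fill a call up. It gives the time, the measured TCP pose, the force and the opening at its end, in the units of the state.
- get_obs(): the state, without advancing time (a new reading comes with each control period).
- get_image(name): name is "scene" or "side" or "wrist"; returns a dict with "frame" (400x640x3 uint8, red, green, blue), "mtx" (3x3 intrinsics, pixels), "D" ([k1, k2, p1, p2, k3] as OpenCV has them; the pictures are not rectified), "rvec" (rotation vector, rad) and "tvec" (3), from world to camera coordinates, as OpenCV has them. Camera axes: x right, y down, z forward; pixel columns grow to the right and rows downward; lengths in m; the calibration is good to about 2 mm. A picture is of the moment at which its call begins. There is no depth.
- finish_job(): hands the job in, once; it reports no verdict.
The state is a dict: "t": time; "q": joint angles; "dq": joint speeds; "effort": joint torques, N m; "tool_pos": TCP position; "tool_rot": TCP orientation; "contact_force": force on the tool from outside, world axes, zero at the start; "wrist_torque": the same for the moment, N m; "opening": finger opening in m.
Only numpy, scipy, OpenCV 4.12 (cv2) and the standard library are available. Lean on these libraries where they do the work, as an engineer would, in place of code of your own. Each camera call takes 0.05 s, during which the arm holds its last target.

TASK

Set the numbering press to 7: roll its milled wheel round until the whole 7 stands centred in the small window on top, and take the hand off the wheel. Then press the round palm pad fully down to stamp the brass tag and let it come back up. Do not stamp any other number, and leave the other things on the bench where they are.

Things in the scene. Friction and masses are not known exactly. Their poses are not given: they have to be found in the camera images.
- press_base: Bench numbering press, bolted down, turned by its yaw: grey base 220 x 100 mm, machine 125 mm high. Origin: on the bench, straight below the wheel's axle, mid-width. x points from the worker's front (palm pad) to the back (hinge), y to the left, z up; all points here share these axes. A brass tag lies clamped on the anvil under the wheel's number band.
- rim_top (a point): Top of the wheel's milled steel rim, where a fingertip rolls it: 80 mm diameter, 22 mm wide along y, axle along y 40 mm below. Open above, in front and behind. At y -13 mm on the press, 125 mm above the bench; 5 mm higher than the window hood, whose side is 13 mm to +y. The wheel rides on the press head: about 14 N down on the rim makes the head sink, about 18 N stamps.
- window (a point): Centre of the window, 15 x 15 mm, in the top of the hood over the wheel's number band; 27 mm to +y of rim_top, 120 mm above the bench, looking straight up. Under it turns the band, 60 mm diameter: black numbers 0 to 9 on white, 11 mm high, 19 mm apart, their heads towards +x (upright seen from the pad, upside down from the far side).
- number_wheel (a joint): Turn of the wheel, rad, endless both ways. Number n is centred in the window at n x 0.6283 (7: 4.398, plus or minus 6.283). Rolling the rim's top towards +x (back) makes it grow and counts up 0, 1, 2..; towards -x counts down. No clicks: a friction washer (0.06 N m, 1.5 N at the rim) keeps it where left. A finger pressing with 5 to 10 N carries it along with little slip; a lighter one may slide over it.
- pad_top (a point): Centre of the top of the round black palm pad, 48 mm in diameter, on the front end of the press head: 88 mm to -x of the axle, mid-width (13 mm to +y of rim_top's line), 113 mm above the bench when up. Pressed down to stamp.
- press_head (a joint): Swing of the press head, rad, about a hinge along y 78 mm behind the wheel's axle, 85 mm above the bench: 0 up, 0.052 fully down on the tag, the pad then 9 mm lower. A spring lifts it again. The pad begins to sink at about 7 N and reaches its hard stop at about 9 N.
- bench_block: Loose steel bench block, 64 x 64 x 19 mm, origin under its centre. Leave alone.
- ring_clamp: Loose wooden ring clamp with brass band, 130 x 30 x 24 mm, lying; origin under its centre. Leave alone.
- bur_tin: Loose aluminium tin, 54 mm across, 45 mm high, origin under its centre. Leave alone.
- pliers: Loose small pliers lying flat, 145 mm long, 12 mm high, black handles 60 mm apart; origin under the joint. Leave alone.

How it is judged:
On the way, in this order (a step that is already met when the one before it is completed fails the run):
1. the 7 is dialled: it stands centred in the window (within 0.1 rad, 3 mm at the band), wheel still, no finger on it, press head up ((value of joint number_wheel between -8.2682 and -8.0682 rad or value of joint number_wheel between -1.985 and -1.785 rad or value of joint number_wheel between 4.2982 and 4.4982 rad or value of joint number_wheel between 10.5814 and 10.7814 rad) and velocity of joint number_wheel between -0.05 and 0.05 rad/s and value of joint press_head below 0.01 rad and contact force between the fingers and number_wheel below 0.2 N), for 0.3 s.
2. the palm pad is pressed fully down with the 7 set, the wheel not touched ((value of joint number_wheel between -8.2682 and -8.0682 rad or value of joint number_wheel between -1.985 and -1.785 rad or value of joint number_wheel between 4.2982 and 4.4982 rad or value of joint number_wheel between 10.5814 and 10.7814 rad) and value of joint press_head above 0.046 rad and contact force between the fingers and number_wheel below 0.2 N), for 0.1 s.
At the end, for the whole second after the job is handed in: The 7 stands centred in the window and still (number wheel within 0.1 rad of 7, 3 mm at the band), the press head is back up (below 0.01 rad) after being pressed fully down (past 0.046 rad) with the 7 set, and the four other things are within 20 mm of where they were ((value of joint number_wheel between -8.2682 and -8.0682 rad or value of joint number_wheel between -1.985 and -1.785 rad or value of joint number_wheel between 4.2982 and 4.4982 rad or value of joint number_wheel between 10.5814 and 10.7814 rad) and velocity of joint number_wheel between -0.05 and 0.05 rad/s and value of joint press_head below 0.01 rad and distance of each of bench_block, ring_clamp, bur_tin, pliers from where it was at the start of the episode below 0.02 m); the robot touches nothing.
It fails at once if another number, or a 7 out of line, is stamped (head more than 0.04 rad down with the wheel more than 0.14 rad off 7) (value of joint press_head above 0.04 rad and not (value of joint number_wheel between -8.3082 and -8.0282 rad or value of joint number_wheel between -2.025 and -1.745 rad or value of joint number_wheel between 4.2582 and 4.5382 rad or value of joint number_wheel between 10.5414 and 10.8214 rad)).
It fails at once if the steel bench block is moved more than 20 mm (distance of bench_block from where it was at the start of the episode above 0.02 m).
It fails at once if the wooden ring clamp is moved more than 20 mm (distance of ring_clamp from where it was at the start of the episode above 0.02 m).
It fails at once if the tin of burs is moved more than 20 mm (distance of bur_tin from where it was at the start of the episode above 0.02 m).
It fails at once if the pliers is moved more than 20 mm (distance of pliers from where it was at the start of the episode above 0.02 m).
It also fails if it takes over 72 s, if anything falls off the work surface, if the arm or the gripper's body presses on something with over 40 N, if the wrist force passes 120 N, or if a joint passes its speed limit or range.

## Working session

There is one attempt and no reset: what is moved stays moved. The work goes in short steps, Python scripts to look and compute and a tool call to move; the robot and the scene stay as the last step left them, time stands still between calls to the robot, and variables do not carry over. Pictures are saved under pics/ and viewed, and the job is handed in when it is done.

Besides the shell and the picture viewer there is one more tool, called after "Call:" as name(argument=value, ...), one argument or row to a line, values as JSON. send_rows: Moves the arm, as the interface text tells. Its arguments: {"type":"object","properties":{"deltas":{"type":"array"},"newtons":{"type":"number"}},"required":["deltas"]}

```bash
mkdir -p pics; ls; cat > h.py <<'E'
import numpy as np, cv2
from station import *
def snap(n,f):
    d=get_image(n); np.savez('pics/'+f+'.npz',**d); cv2.imwrite('pics/'+f+'.png',d['frame'][:,:,::-1]); return d
def load(f): return np.load('pics/'+f+'.npz')
def proj(d,P): return cv2.projectPoints(np.array(P,float).reshape(-1,3),d['rvec'],d['tvec'],d['mtx'],d['D'])[0].reshape(-1,2)
def pix(d,uv,z):
    n=cv2.undistortPoints(np.array(uv,float).reshape(-1,1,2),d['mtx'],d['D']).reshape(-1,2)
    R=cv2.Rodrigues(d['rvec'])[0]; c=-R.T@d['tvec'].ravel()
    r=np.c_[n,np.ones(len(n))]@R
    z=np.broadcast_to(z,len(n)); return c+r*((z-c[2])/r[:,2])[:,None]
def crop(f,x0,y0,x1,y1,s,o):
    i=cv2.imread('pics/'+f+'.png')[y0:y1,x0:x1]; cv2.imwrite('pics/'+o+'.png',cv2.resize(i,None,fx=s,fy=s,interpolation=cv2.INTER_CUBIC))
E
python3 - <<'E'
from h import *
for n in('scene','side','wrist'): snap(n,n+'0')
o=get_obs(); print(o, nose_length if not callable(nose_length) else nose_length())
E
```

```text
pics
{'t': 0.15, 'q': array([-1.24496446e+00,  5.31925993e-02,  1.61397079e+00, -1.58551897e-05,
        1.47602657e+00, -1.19006827e-01]), 'dq': array([-0.00043474, -0.00139455, -0.0053667 , -0.00124456, -0.00184967,
        0.0003848 ]), 'effort': array([ 4.48860683e-04, -3.94240522e+01, -3.70722806e+01, -1.36925291e-04,
        4.61407224e-03, -1.41119150e-05]), 'tool_pos': array([ 0.26878692, -0.56373171,  0.24435792]), 'tool_rot': array([-1.38639167,  0.87650004, -0.87444964]), 'contact_force': array([-0.45944709,  0.33109513,  0.26703183]), 'wrist_torque': array([-0.05585046,  0.01999096,  0.02158141]), 'opening': 0.08496411517640494} 0.014
```

View pics/scene0.png

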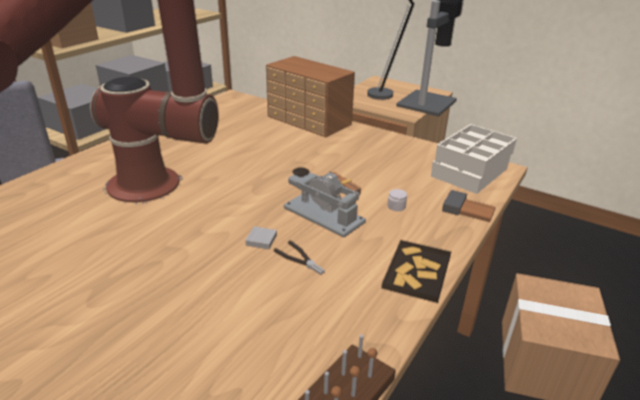

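View pics/side0.png

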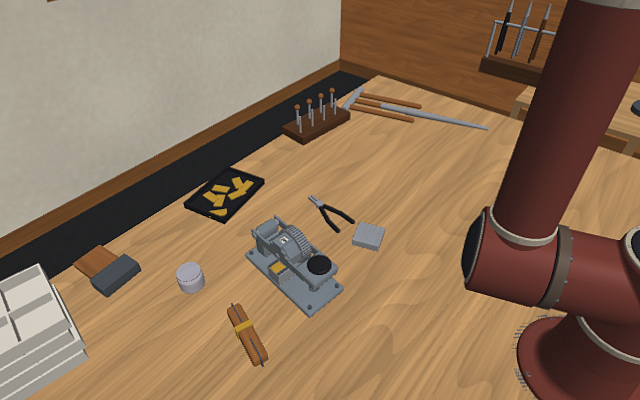

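View pics/wrist0.png

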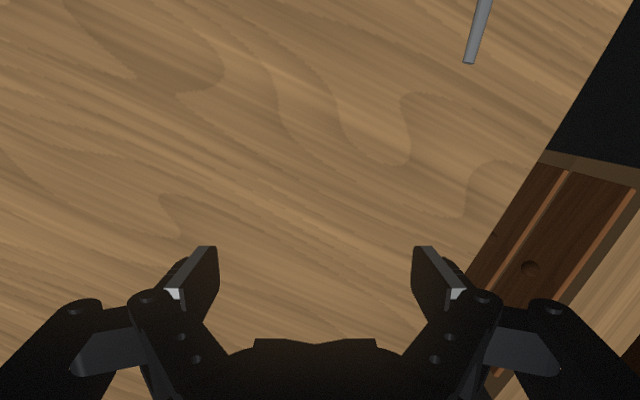

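```bash
python3 - <<'E'
from h import *
o=get_obs(); print(cv2.Rodrigues(o['tool_rot'])[0].round(3))
E
```

```text
[[ 0.43  -0.001  0.903]
 [-0.903  0.002  0.43 ]
 [-0.002 -1.     0.   ]]
```

```bash
python3 - <<'E'
from h import *
crop('side0',225,190,365,330,5,'side0c')
crop('scene0',270,150,380,240,7,'scene0c')
E
```

```text
(no output)
```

View pics/side0c.png

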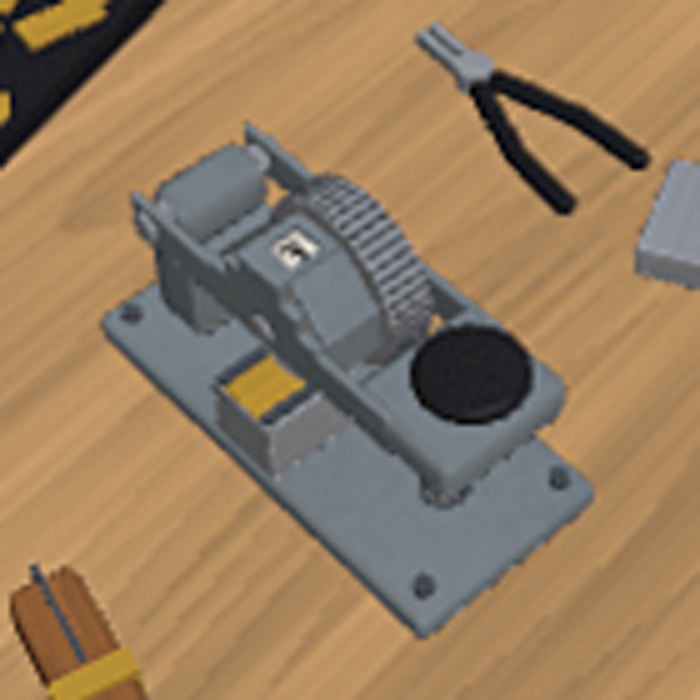

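View pics/scene0c.png

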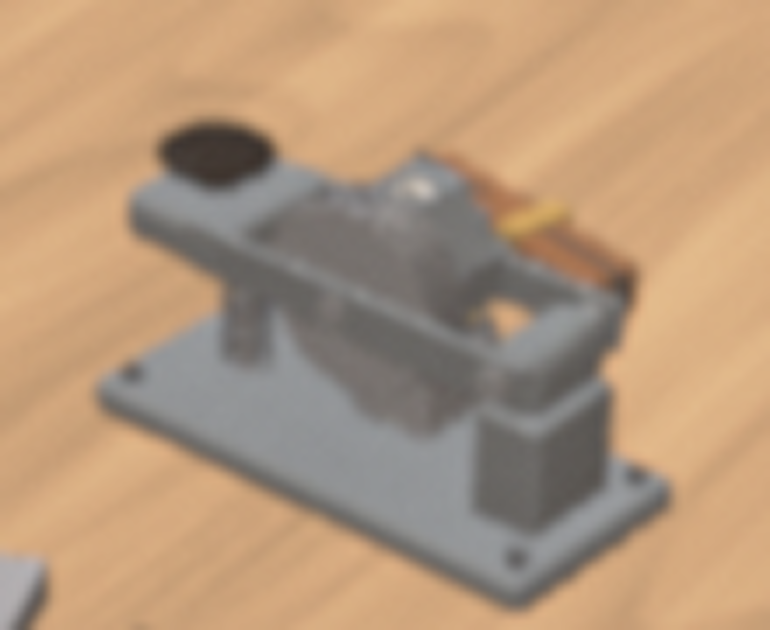

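```bash
cat > fit.py <<'E'
from h import *
def T(b,P): # press->world, b=(x,y,yaw)
    c,s=np.cos(b[2]),np.sin(b[2]); P=np.array(P,float)
    return P@np.array([[c,s,0],[-s,c,0],[0,0,1]])+[b[0],b[1],0]
E
python3 - <<'E'
from fit import *
for f,p,w in(('side0',(319.2,264.6),(284.4,239.6)),('scene0',(301,171.9),(329.9,176.7))):
    d=load(f); a=pix(d,[p,w],[.113,.119]); print(a)
    v=a[1]-a[0]; yaw=np.arctan2(v[1],v[0])-np.arctan2(.014,.088); print(np.hypot(*v[:2]),yaw)
    c,s=np.cos(yaw),np.sin(yaw); print('axle',a[0,:2]+.088*np.array([c,s]))
    print(proj(d,T((*(a[0,:2]+.088*np.array([c,s])),yaw),[[0,-.013,.125],[0,0,.113]])))
E
```

```text
[[0.45561553 0.1762815  0.113     ]
 [0.54605507 0.17454316 0.119     ]]
0.09045624913169803 -0.17698739787443243
axle [0.54224084 0.1607878 ]
[[295.47648634 231.36149353]
 [290.65057137 238.58307572]]
[[0.46888467 0.15965037 0.113     ]
 [0.55344147 0.17215603 0.119     ]]
0.08547657001215635 -0.010936541740389716
axle [0.55687941 0.15868797]
[[325.76671919 179.07941608]
 [328.27828381 181.07577518]]
```

```bash
cat >> h.py <<'E'
def plan(tgt,xang):
    "shift in tool axes & wy (deg) to bring TCP to tgt, tool y down, tool x at world angle xang"
    o=get_obs(); R=cv2.Rodrigues(o['tool_rot'])[0]; p=o['tool_pos']
    xa=np.array([np.cos(xang),np.sin(xang),0]); y=np.array([0,0,-1.]); G=np.c_[xa,y,np.cross(xa,y)]
    print('pos',p.round(4),'shift',(R.T@(np.array(tgt)-p)).round(4),'turn',np.degrees(cv2.Rodrigues(R.T@G)[0].ravel()).round(2),'F',o['contact_force'].round(2),'t',o['t'],'op',round(o['opening'],4))
E
python3 - <<'E'
from h import *
d=load('wrist0'); R=cv2.Rodrigues(d['rvec'])[0]; c=-R.T@d['tvec'].ravel()
o=get_obs(); Rt=cv2.Rodrigues(o['tool_rot'])[0]
print((Rt.T@(c-o['tool_pos'])).round(3)); print((Rt.T@R.T).round(3)); print(d['mtx'])
plan([.48,.16,.36],-.17)
E
```

```text
[ 0.001 -0.129  0.067]
[[ 1.     0.    -0.001]
 [ 0.001 -0.268  0.963]
 [-0.    -0.963 -0.268]]
[[324.57753049   0.         314.63811814]
 [  0.         324.57753049 195.45061886]
 [  0.           0.           1.        ]]
pos [ 0.2688 -0.5637  0.2444] shift [-0.5626 -0.1147  0.5021] turn [-5.000e-02 -5.477e+01 -8.000e-02] F [-0.46  0.33  0.27] t 0.15 op 0.085
```

Call:
send_rows(
  deltas=[
    [-1,-0.056,-0.012,0.05,0,-5,0],
    [-1,-0.112,-0.024,0.1,0,-10,0],
    [-1,-0.14,-0.03,0.125,0,-14,0],
    [-1,-0.17,-0.035,0.15,0,-18,0],
    [-1,-0.2,-0.04,0.175,0,-22,0],
    [-1,-0.23,-0.05,0.2,0,-26,0],
    [-1,-0.26,-0.06,0.23,0,-30,0],
    [-1,-0.29,-0.065,0.26,0,-34,0],
    [-1,-0.32,-0.07,0.29,0,-38,0],
    [-1,-0.35,-0.08,0.32,0,-42,0],
  ],
)

```text
t: 1.4
tool_pos: [0.4071, -0.109, 0.3248]
tool_rot: [-1.549, 0.307, -0.306]
contact_force: [0.9, -0.3, -0.6]
opening: 0.0001
```

```bash
python3 - <<'E'
from h import *
plan([.5,.13,.32],-.17)
E
```

```text
pos [ 0.4071 -0.109   0.3248] shift [-0.0052  0.0049  0.2564] turn [-1.000e-02 -1.265e+01 -5.000e-02] F [ 0.94 -0.32 -0.63] t 1.4 op 0.0001
```

Call:
send_rows(
  deltas=[
    [-1,0,0,0.04,0,-2,0],
    [-1,0,0,0.08,0,-4,0],
    [-1,0,0,0.12,0,-6,0],
    [-1,0,0,0.16,0,-8,0],
    [-1,-0.002,0.002,0.2,0,-10,0],
    [-1,-0.004,0.004,0.23,0,-12,0],
    [-1,-0.005,0.005,0.25,0,-12.6,0],
    [-1,-0.005,0.005,0.256,0,-12.6,0],
    [-1,-0.005,0.005,0.256,0,-12.6,0],
    [-1,-0.005,0.005,0.256,0,-12.6,0],
  ],
)

```text
t: 2.65
tool_pos: [0.5006, 0.1271, 0.3205]
tool_rot: [-1.567, 0.137, -0.137]
contact_force: [1.0, -0.8, -1.3]
opening: 0.0003
```

```bash
python3 - <<'E'
from h import *
plan([.5,.13,.32],-.17)
snap('wrist','w1')
E
```

```text
pos [0.5006 0.1271 0.3205] shift [-0.0011  0.0005  0.0028] turn [ 0.01 -0.25  0.02] F [ 1.03 -0.84 -1.26] t 2.65 op 0.0003
```

View pics/w1.png

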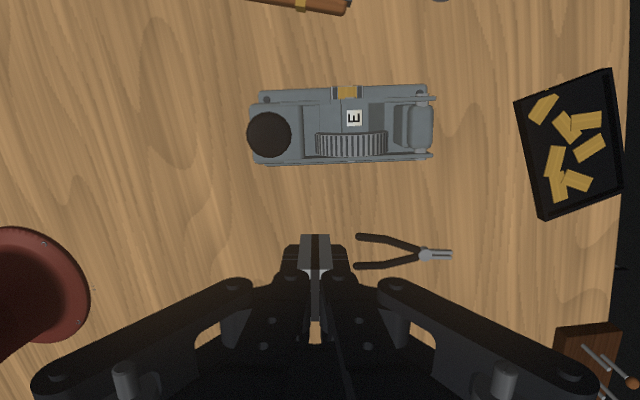

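```bash
python3 - <<'E'
from h import *
crop('w1',240,70,445,180,3.9,'w1c'); crop('w1',330,100,380,135,14,'w1d')
E
```

```text
(no output)
```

View pics/w1c.png

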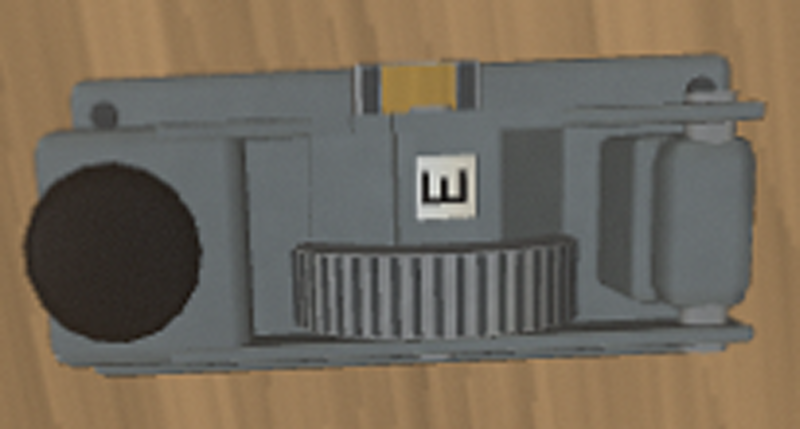

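View pics/w1d.png

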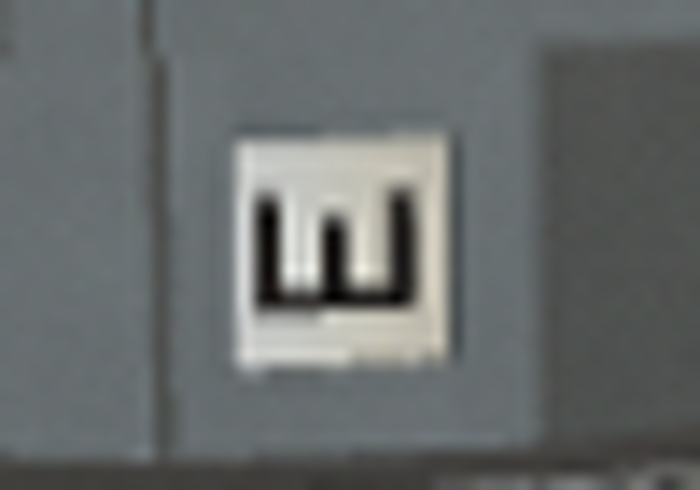

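```bash
python3 - <<'E'
from fit import *
d=load('w1'); a=pix(d,[(268.7,134.9),(354.46,117.9)],[.113,.12]); print(a)
v=a[1]-a[0]; yaw=np.arctan2(v[1],v[0])-np.arctan2(.014,.088); print(np.hypot(*v[:2]),yaw)
# longer edges: base back edge at left & arm edges
e=pix(d,np.array([(165,345),(735,325)])/3.9+[240,70],[.1,.1]); w=e[1]-e[0]; print('arm yaw',np.arctan2(w[1],w[0]))
for y in (yaw,-.17,-.15):
    mid=a.mean(0); loc=np.array([[-.088,0,.113],[0,.014,.12]]); b0=T((0,0,y),loc).mean(0); b=(*(mid-b0)[:2],y); print(b)
    print(proj(d,T(b,[[-.088,0,.113],[0,.014,.12],[0,-.013,.125],[0,-.002,.125],[0,-.024,.125]])).round(1).tolist())
    for f in('side0','scene0'): print(proj(load(f),T(b,[[-.088,0,.113],[0,.014,.12]])).round(1).tolist())
E
```

```text
[[0.46075559 0.17245132 0.113     ]
 [0.54909422 0.17443503 0.12      ]]
0.08836089542484692 -0.1353167062767343
arm yaw -0.13750003460892185
(np.float64(0.5475783552496725), np.float64(0.1605713807115427), np.float64(-0.1353167062767343))
[[268.3, 135.0], [354.8, 117.8], [355.7, 145.7], [355.6, 134.5], [355.7, 156.6]]
[[318.5, 262.1], [283.1, 238.4]]
[[301.1, 169.2], [329.1, 175.6]]
(np.float64(0.5471063565924784), np.float64(0.15910005624825552), -0.17)
[[268.0, 133.5], [355.1, 119.4], [355.0, 147.2], [355.2, 136.1], [354.7, 158.1]]
[[318.0, 262.6], [283.7, 238.0]]
[[301.4, 169.0], [328.8, 175.8]]
(np.float64(0.5473847637937974), np.float64(0.1599464976011796), -0.15)
[[268.2, 134.3], [354.9, 118.5], [355.4, 146.3], [355.4, 135.2], [355.3, 157.3]]
[[318.3, 262.3], [283.4, 238.2]]
[[301.2, 169.1], [329.0, 175.7]]
```

```bash
cat >> fit.py <<'E'
B=(.5475,.1605,-.137)
def go(x,y,z,yaw=B[2]):  # fingertip target in press coords (tip z)
    plan(T(B,[x,y,z+.014]),yaw)
E
python3 - <<'E'
from fit import *
go(-.010,-.015,.137)
E
```

```text
pos [0.5006 0.1271 0.3205] shift [0.0309 0.1695 0.0257] turn [ 0.01 -2.14  0.02] F [ 0.19  0.43 -0.01] t 2.7 op 0.0002
```

Call:
send_rows(
  deltas=[
    [-1,0.01,0.02,0.01,0,-1,0],
    [-1,0.02,0.05,0.02,0,-2,0],
    [-1,0.031,0.08,0.0255,0,-2.1,0],
    [-1,0.031,0.11,0.0255,0,-2.1,0],
    [-1,0.031,0.135,0.0255,0,-2.1,0],
    [-1,0.031,0.152,0.0255,0,-2.1,0],
    [-1,0.031,0.163,0.0255,0,-2.1,0],
    [-1,0.031,0.169,0.0255,0,-2.1,0],
    [-1,0.031,0.1695,0.0255,0,-2.1,0],
    [-1,0.031,0.1695,0.0255,0,-2.1,0],
  ],
)

```text
t: 3.95
tool_pos: [0.5361, 0.1477, 0.1517]
tool_rot: [-1.568, 0.106, -0.108]
contact_force: [0.6, 0.0, 0.3]
opening: -0.0003
```

```bash
python3 - <<'E'
from fit import *
go(-.010,-.015,.125); snap('wrist','w2');snap('side','s2'); crop('s2',225,170,365,310,4,'s2c')
E
```

```text
pos [0.5361 0.1477 0.1517] shift [-0.0004  0.0127 -0.0008] turn [-0.02  0.03  0.08] F [0.63 0.01 0.32] t 3.95 op -0.0003
```

View pics/w2.png

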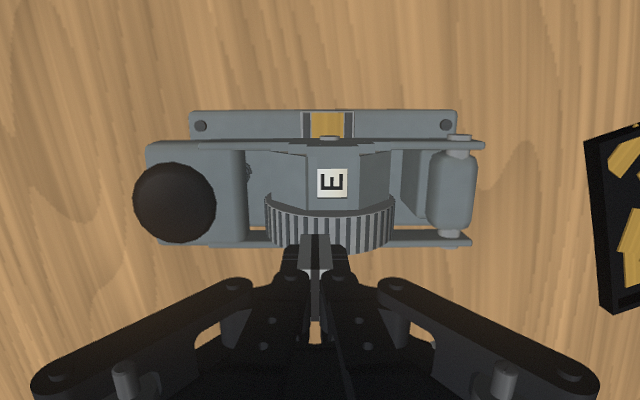

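View pics/s2c.png

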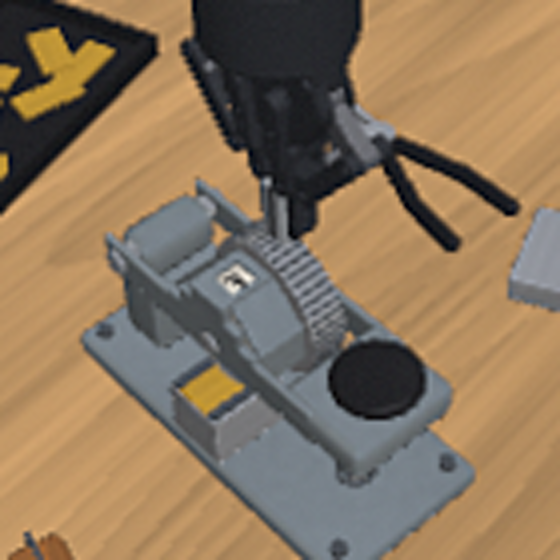

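```bash
python3 - <<'E'
from fit import *
crop('w2',120,150,420,270,2.6,'w2c'); crop('w2',260,160,400,280,5.5,'w2d')
print(proj(load('w2'),T(B,[[-.088,0,.113],[0,.014,.12],[0,-.002,.125],[0,-.024,.125]])).round(1).tolist())
E
```

```text
[[170.9, 205.7], [333.0, 183.7], [333.0, 216.7], [332.4, 256.2]]
```

View pics/w2c.png

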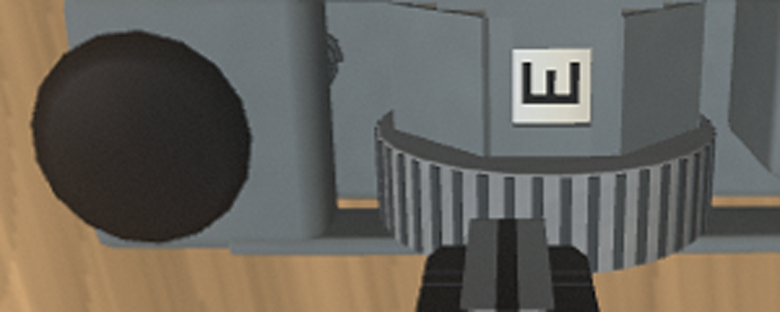

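View pics/w2d.png

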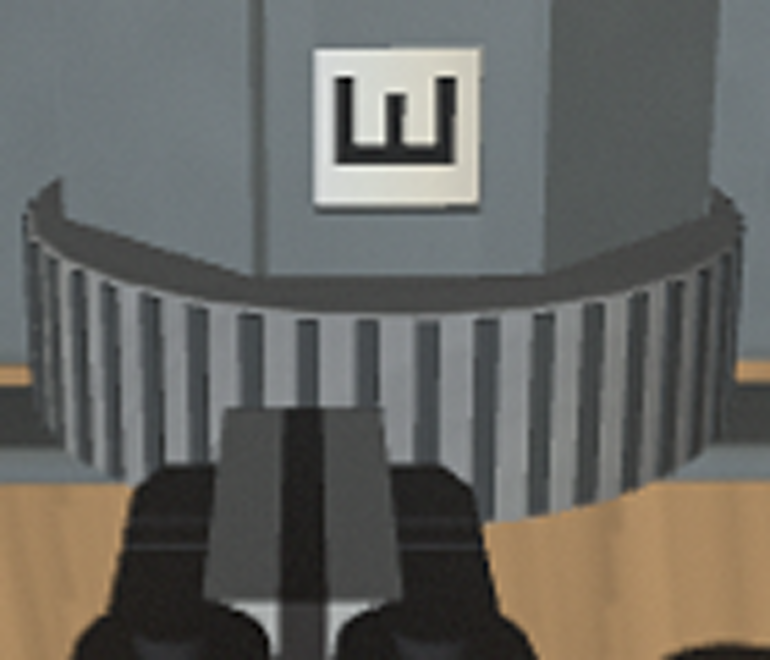

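Call:
send_rows(
  deltas=[
    [-1,0,0.003,0,0,0,0],
    [-1,0,0.006,0,0,0,0],
    [-1,0,0.009,0,0,0,0],
    [-1,0,0.0105,0,0,0,0],
    [-1,0,0.0115,0,0,0,0],
    [-1,0,0.012,0,0,0,0],
    [-1,0,0.0125,0,0,0,0],
    [-1,0,0.0125,0,0,0,0],
    [-1,0,0.0125,0,0,0,0],
    [-1,0,0.0125,0,0,0,0],
  ],
)

```text
t: 5.3
tool_pos: [0.5357, 0.1477, 0.1388]
tool_rot: [-1.568, 0.107, -0.107]
contact_force: [-1.7, 0.0, 4.2]
opening: -0.0002
```

Call:
send_rows(
  deltas=[
    [-1,0,0.0003,0,0,0,0],
    [-1,0,0.0006,0,0,0,0],
    [-1,0,0.0006,0,0,0,0],
    [-1,0,0.0006,0,0,0,0],
    [-1,0,0.0006,0,0,0,0],
    [-1,0.001,0.0006,0,0,0,0],
    [-1,0.002,0.0006,0,0,0,0],
    [-1,0.003,0.0006,0,0,0,0],
    [-1,0.004,0.0006,0,0,0,0],
    [-1,0.004,0.0006,0,0,0,0],
  ],
)

```text
t: 6.55
tool_pos: [0.5405, 0.147, 0.1389]
tool_rot: [-1.568, 0.105, -0.109]
contact_force: [-1.2, -1.3, 6.5]
opening: 0.0003
```

```bash
cat >> h.py <<'E'
E
python3 - <<'E'
from fit import *
go(.01,-.015,.125); snap('wrist','w3'); crop('w3',260,160,400,280,5.5,'w3d')
E
```

```text
pos [0.5405 0.147  0.1389] shift [ 0.0151 -0.     -0.0007] turn [-0.01  0.03  0.14] F [-1.17 -1.33  6.47] t 6.55 op 0.0003
```

View pics/w3d.png

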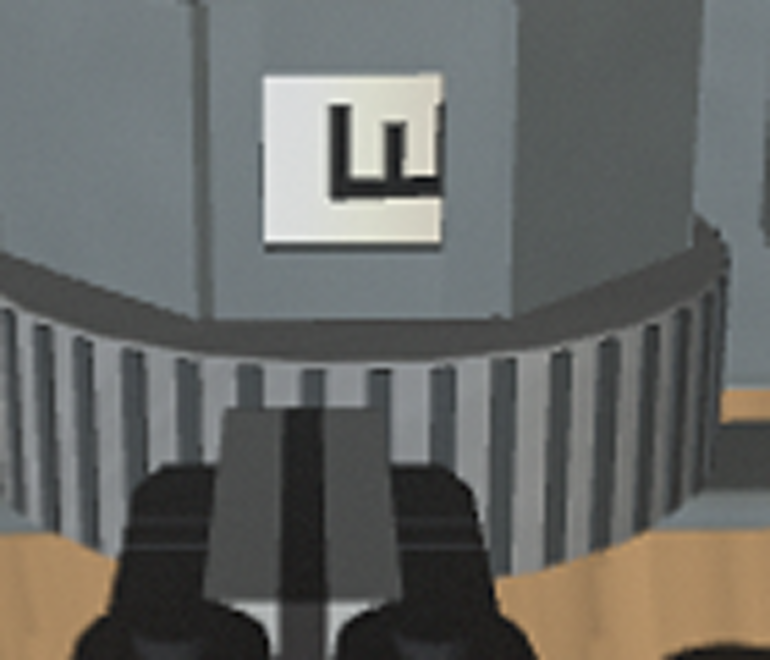

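Call:
send_rows(
  deltas=[
    [-1,0.002,0.0002,0,0,0,0],
    [-1,0.004,0.0002,0,0,0,0],
    [-1,0.006,0.0002,0,0,0,0],
    [-1,0.008,0.0002,0,0,0,0],
    [-1,0.01,0.0002,0,0,0,0],
    [-1,0.012,0.0003,0,0,0,0],
    [-1,0.014,0.0004,0,0,0,0],
    [-1,0.016,0.0005,0,0,0,0],
    [-1,0.018,0.0007,0,0,0,0],
    [-1,0.018,0.0007,0,0,0,0],
  ],
)

```text
t: 7.85
tool_pos: [0.5586, 0.1446, 0.1381]
tool_rot: [-1.568, 0.105, -0.11]
contact_force: [-0.2, -0.3, 6.0]
opening: 0.0002
```

```bash
python3 - <<'E'
from fit import *
go(-.018,-.014,.133); snap('wrist','w4'); crop('w4',220,160,400,280,4.4,'w4d')
E
```

```text
pos [0.5586 0.1446 0.1381] shift [-0.0311 -0.009   0.0002] turn [-0.03  0.03  0.18] F [-0.22 -0.33  6.01] t 7.85 op 0.0002
```

View pics/w4d.png

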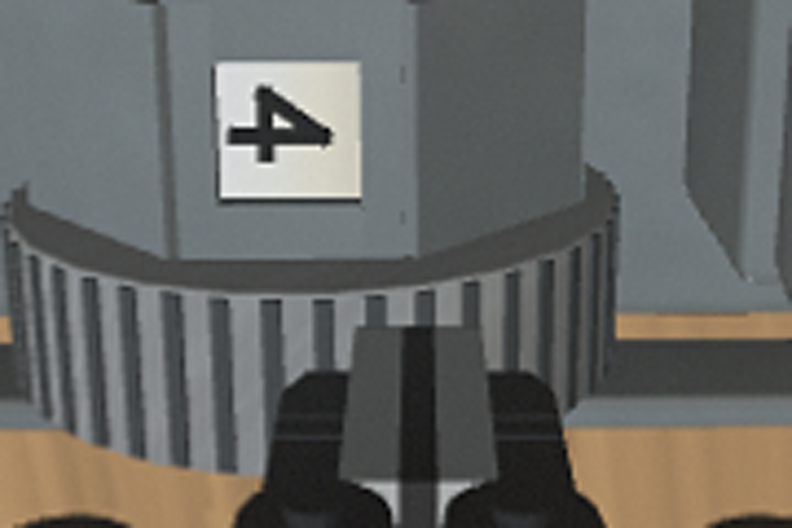

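Call:
send_rows(
  deltas=[
    [-1,0,-0.003,0,0,0,0],
    [-1,0,-0.007,0,0,0,0],
    [-1,-0.015,-0.008,0,0,0,0],
    [-1,-0.028,-0.008,0,0,0,0],
    [-1,-0.028,-0.005,0,0,0,0],
    [-1,-0.028,-0.002,0,0,0,0],
    [-1,-0.028,-0.001,0,0,0,0],
    [-1,-0.028,0,0,0,0,0],
    [-1,-0.028,0.0003,0,0,0,0],
    [-1,-0.028,0.0003,0,0,0,0],
  ],
)

```text
t: 9.15
tool_pos: [0.53, 0.1484, 0.1378]
tool_rot: [-1.568, 0.107, -0.107]
contact_force: [-3.5, -0.6, 5.1]
opening: -0.0002
```

Call:
send_rows(
  deltas=[
    [-1,0.003,-0.0002,0,0,0,0],
    [-1,0.006,-0.0005,0,0,0,0],
    [-1,0.009,-0.0007,0,0,0,0],
    [-1,0.012,-0.0007,0,0,0,0],
    [-1,0.015,-0.0007,0,0,0,0],
    [-1,0.018,-0.0007,0,0,0,0],
    [-1,0.021,-0.0007,0,0,0,0],
    [-1,0.024,-0.0006,0,0,0,0],
    [-1,0.027,-0.0004,0,0,0,0],
    [-1,0.029,-0.0001,0,0,0,0],
  ],
)

```text
t: 10.4
tool_pos: [0.5595, 0.1445, 0.138]
tool_rot: [-1.568, 0.105, -0.109]
contact_force: [0.4, -0.2, 5.1]
opening: 0.0
```

```bash
python3 - <<'E'
from fit import *
go(-.015,-.014,.125); snap('wrist','w5'); crop('w5',220,160,400,280,4.4,'w5d')
E
```

```text
pos [0.5595 0.1445 0.138 ] shift [-0.029  -0.0011  0.0003] turn [-0.02  0.03  0.13] F [ 0.36 -0.17  5.08] t 10.4 op 0.0
```

View pics/w5d.png

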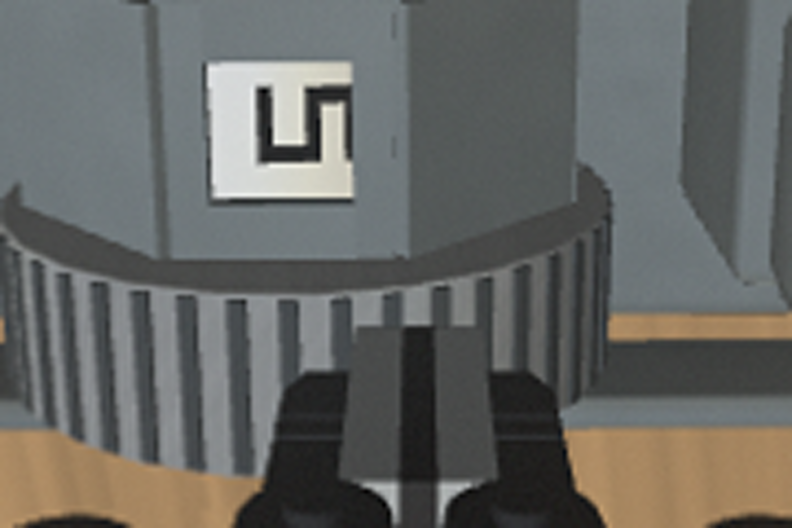

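Call:
send_rows(
  deltas=[
    [-1,0,-0.003,0,0,0,0],
    [-1,0,-0.007,0,0,0,0],
    [-1,-0.015,-0.008,0,0,0,0],
    [-1,-0.029,-0.008,0,0,0,0],
    [-1,-0.029,-0.005,0,0,0,0],
    [-1,-0.029,-0.002,0,0,0,0],
    [-1,-0.029,-0.001,0,0,0,0],
    [-1,-0.029,0,0,0,0,0],
    [-1,-0.029,0.0003,0,0,0,0],
    [-1,-0.029,0.0003,0,0,0,0],
  ],
)

```text
t: 11.7
tool_pos: [0.5301, 0.1484, 0.1378]
tool_rot: [-1.568, 0.107, -0.108]
contact_force: [-3.0, -0.5, 6.7]
opening: 0.0002
```

Call:
send_rows(
  deltas=[
    [-1,0.003,-0.0002,0,0,0,0],
    [-1,0.006,-0.0005,0,0,0,0],
    [-1,0.009,-0.0007,0,0,0,0],
    [-1,0.012,-0.0007,0,0,0,0],
    [-1,0.015,-0.0007,0,0,0,0],
    [-1,0.018,-0.0007,0,0,0,0],
    [-1,0.021,-0.0007,0,0,0,0],
    [-1,0.024,-0.0006,0,0,0,0],
    [-1,0.027,-0.0004,0,0,0,0],
    [-1,0.029,-0.0001,0,0,0,0],
  ],
)

```text
t: 12.95
tool_pos: [0.5596, 0.1445, 0.1379]
tool_rot: [-1.568, 0.105, -0.109]
contact_force: [-0.7, -0.3, 5.5]
opening: -0.0
```

```bash
python3 - <<'E'
from fit import *
go(-.015,-.014,.125); snap('wrist','w6'); crop('w6',220,160,400,280,4.4,'w6d')
E
```

```text
pos [0.5596 0.1445 0.1379] shift [-0.0291 -0.0012  0.0002] turn [-0.03  0.02  0.14] F [-0.65 -0.26  5.48] t 12.95 op -0.0
```

View pics/w6d.png

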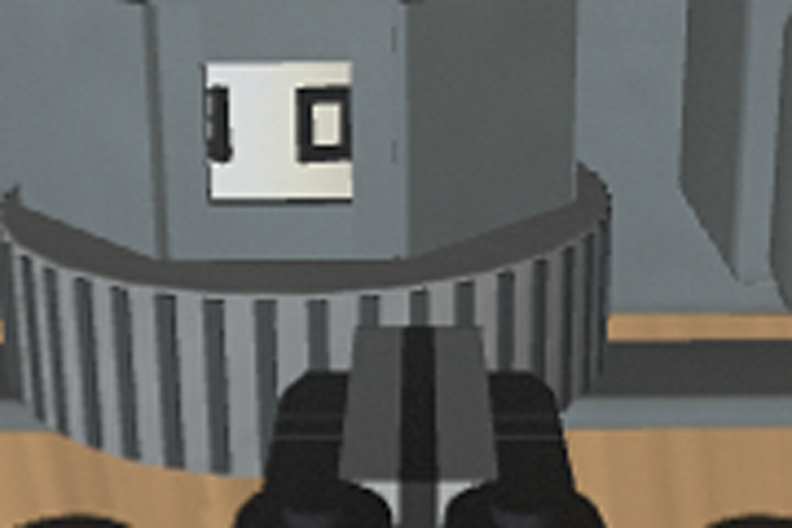

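Call:
send_rows(
  deltas=[
    [-1,0,-0.003,0,0,0,0],
    [-1,0,-0.007,0,0,0,0],
    [-1,-0.015,-0.008,0,0,0,0],
    [-1,-0.024,-0.008,0,0,0,0],
    [-1,-0.024,-0.005,0,0,0,0],
    [-1,-0.024,-0.002,0,0,0,0],
    [-1,-0.024,-0.001,0,0,0,0],
    [-1,-0.024,-0.0005,0,0,0,0],
    [-1,-0.024,-0.0005,0,0,0,0],
    [-1,-0.024,-0.0005,0,0,0,0],
  ],
)

```text
t: 14.25
tool_pos: [0.5354, 0.1477, 0.1387]
tool_rot: [-1.568, 0.106, -0.108]
contact_force: [-2.3, -0.8, 7.2]
opening: -0.0001
```

Call:
send_rows(
  deltas=[
    [-1,0.002,0,0,0,0,0],
    [-1,0.004,0,0,0,0,0],
    [-1,0.006,0,0,0,0,0],
    [-1,0.008,0,0,0,0,0],
    [-1,0.01,0,0,0,0,0],
    [-1,0.012,0,0,0,0,0],
    [-1,0.0135,0,0,0,0,0],
    [-1,0.0145,0,0,0,0,0],
    [-1,0.0145,0,0,0,0,0],
    [-1,0.0145,0,0,0,0,0],
  ],
)

```text
t: 15.5
tool_pos: [0.5503, 0.1458, 0.1389]
tool_rot: [-1.568, 0.105, -0.109]
contact_force: [-0.7, -0.3, 6.7]
opening: 0.0001
```

```bash
python3 - <<'E'
from fit import *
go(0,-.014,.135); snap('wrist','w7'); crop('w7',250,150,350,220,8,'w7d')
E
```

```text
pos [0.5503 0.1458 0.1389] shift [-0.0047 -0.0101  0.0002] turn [-0.02  0.03  0.15] F [-0.65 -0.26  6.69] t 15.5 op 0.0001
```

View pics/w7d.png

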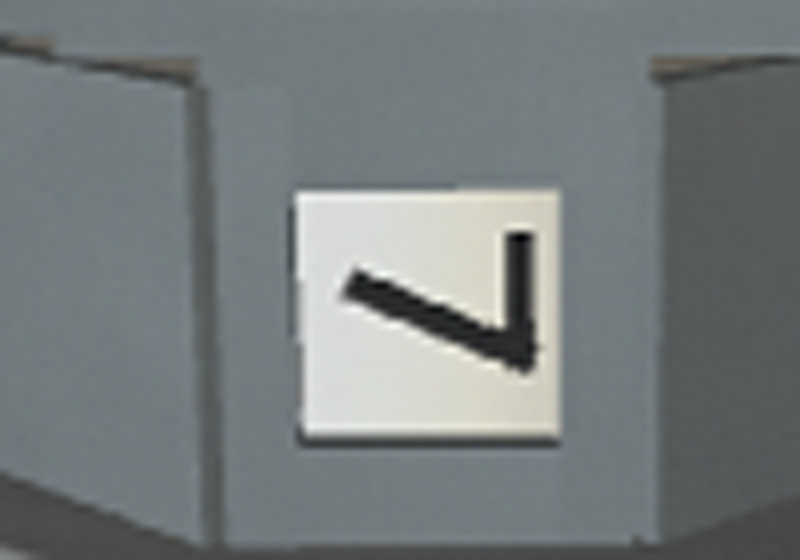

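Call:
send_rows(
  deltas=[
    [-1,0,-0.001,0,0,0,0],
    [-1,0,-0.003,0,0,0,0],
    [-1,0,-0.006,0,0,0,0],
    [-1,0,-0.012,0,0,0,0],
    [-1,0,-0.02,0,0,0,0],
    [-1,0,-0.03,0,0,0,0],
    [-1,0,-0.03,0,0,0,0],
    [-1,0,-0.03,0,0,0,0],
    [-1,0,-0.03,0,0,0,0],
    [-1,0,-0.03,0,0,0,0],
  ],
)

```text
t: 16.8
tool_pos: [0.5487, 0.1458, 0.1667]
tool_rot: [-1.568, 0.108, -0.107]
contact_force: [1.0, -0.3, -1.0]
opening: -0.0002
```

```bash
python3 - <<'E'
from fit import *
go(-.088,0,.15); snap('wrist','w8'); crop('w8',250,130,370,220,6.5,'w8d')
E
```

```text
pos [0.5487 0.1458 0.1667] shift [-0.0912  0.0027  0.0145] turn [ 0.01  0.03 -0.04] F [ 1.01 -0.32 -1.01] t 16.8 op -0.0002
```

View pics/w8d.png

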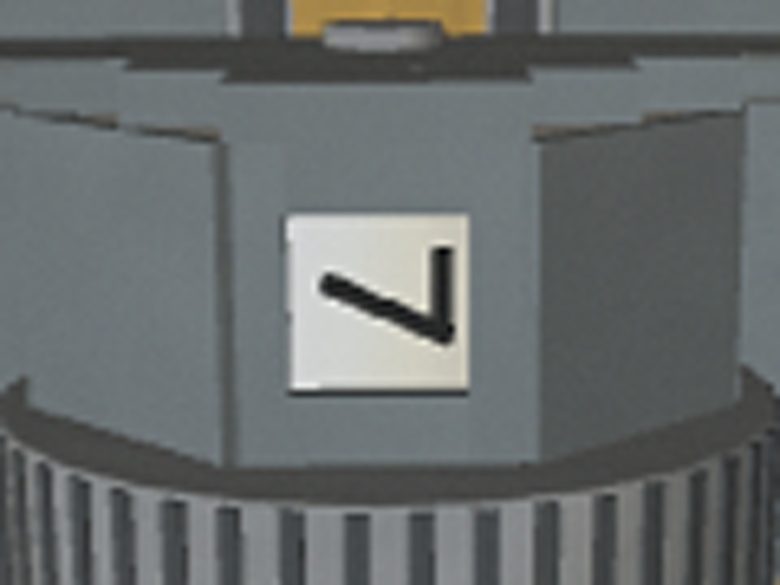

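View pics/w8.png

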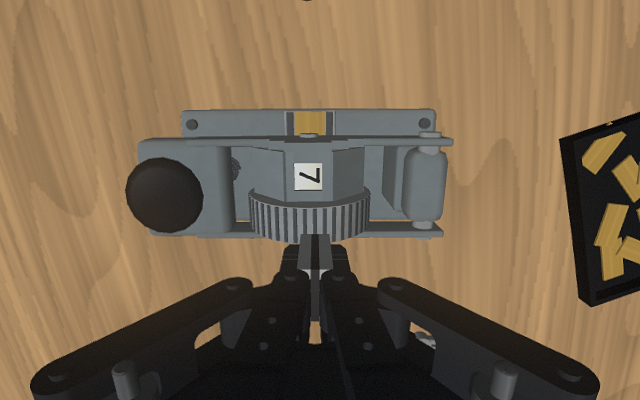

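```bash
python3 - <<'E'
from fit import *
d=load('w8'); a=pix(d,[(164.5,194.5),(308.3,176.5)],[.113,.12]); print(a, T(B,[[-.088,0,.113],[0,.014,.12]]))
p=a[0]; plan([p[0],p[1],.113+.014+.025],B[2])
E
```

```text
[[0.46307507 0.17414142 0.113     ]
 [0.54926626 0.17468998 0.12      ]] [[0.46032455 0.17251832 0.113     ]
 [0.54941201 0.17436882 0.12      ]]
pos [0.5487 0.1458 0.1667] shift [-0.0887  0.0148  0.0165] turn [ 0.01  0.03 -0.04] F [-0.65  0.02 -0.59] t 16.85 op -0.0001
```

Call:
send_rows(
  deltas=[
    [-1,-0.012,0,0.003,0,0,0],
    [-1,-0.03,0,0.008,0,0,0],
    [-1,-0.05,0,0.012,0,0,0],
    [-1,-0.07,0,0.016,0,0,0],
    [-1,-0.085,0,0.016,0,0,0],
    [-1,-0.09,0.005,0.016,0,0,0],
    [-1,-0.09,0.012,0.016,0,0,0],
    [-1,-0.09,0.02,0.016,0,0,0],
    [-1,-0.09,0.028,0.016,0,0,0],
    [-1,-0.09,0.03,0.016,0,0,0],
  ],
)

```text
t: 18.1
tool_pos: [0.4616, 0.1736, 0.1359]
tool_rot: [-1.569, 0.109, -0.106]
contact_force: [-0.1, -0.8, -0.7]
opening: -0.0002
```

```bash
python3 - <<'E'
from fit import *
plan([.462,.1735,.127],B[2]); snap('wrist','w9'); snap('side','s9'); crop('s9',225,130,385,310,3.3,'s9c')
E
```

```text
pos [0.4616 0.1736 0.1359] shift [ 0.0005  0.0089 -0.0001] turn [ 0.04  0.01 -0.11] F [-0.14 -0.78 -0.72] t 18.1 op -0.0002
```

View pics/w9.png

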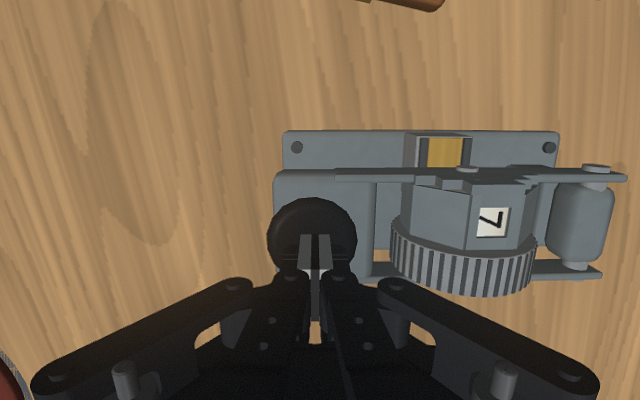

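View pics/s9c.png

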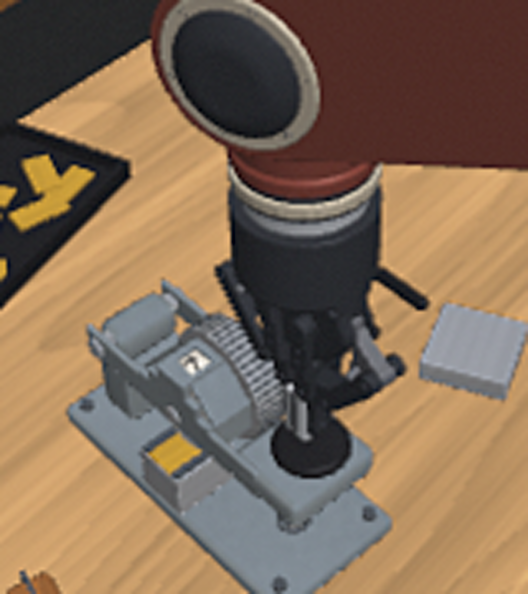

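Call:
send_rows(
  deltas=[
    [-1,0,0.003,0,0,0,0],
    [-1,0,0.005,0,0,0,0],
    [-1,0,0.007,0,0,0,0],
    [-1,0,0.008,0,0,0,0],
    [-1,0,0.009,0,0,0,0],
    [-1,0,0.01,0,0,0,0],
    [-1,0,0.01,0,0,0,0],
    [-1,0,0.01,0,0,0,0],
    [-1,0,0.01,0,0,0,0],
    [-1,0,0.01,0,0,0,0],
  ],
)

```text
t: 19.45
tool_pos: [0.4619, 0.1739, 0.1271]
tool_rot: [-1.568, 0.107, -0.107]
contact_force: [-0.2, -0.7, 0.1]
opening: 0.0004
```

Call:
send_rows(
  deltas=[
    [-1,0,0.002,0,0,0,0],
    [-1,0,0.004,0,0,0,0],
    [-1,0,0.006,0,0,0,0],
    [-1,0,0.008,0,0,0,0],
    [-1,0,0.0095,0,0,0,0],
    [-1,0,0.011,0,0,0,0],
    [-1,0,0.012,0,0,0,0],
    [-1,0,0.012,0,0,0,0],
    [-1,0,0.012,0,0,0,0],
    [-1,0,0.012,0,0,0,0],
  ],
)

```text
t: 20.7
tool_pos: [0.4614, 0.1742, 0.1181]
tool_rot: [-1.569, 0.109, -0.105]
contact_force: [-11.2, -1.2, 18.6]
opening: -0.0
```

```bash
python3 - <<'E'
from fit import *
plan([.462,.1735,.127],B[2]); snap('wrist','w10'); crop('w10',380,120,640,310,3,'w10c')
E
```

```text
pos [0.4614 0.1742 0.1181] shift [ 0.0006 -0.0089 -0.0006] turn [ 0.03  0.05 -0.16] F [-11.2   -1.23  18.62] t 20.7 op -0.0
```

View pics/w10c.png

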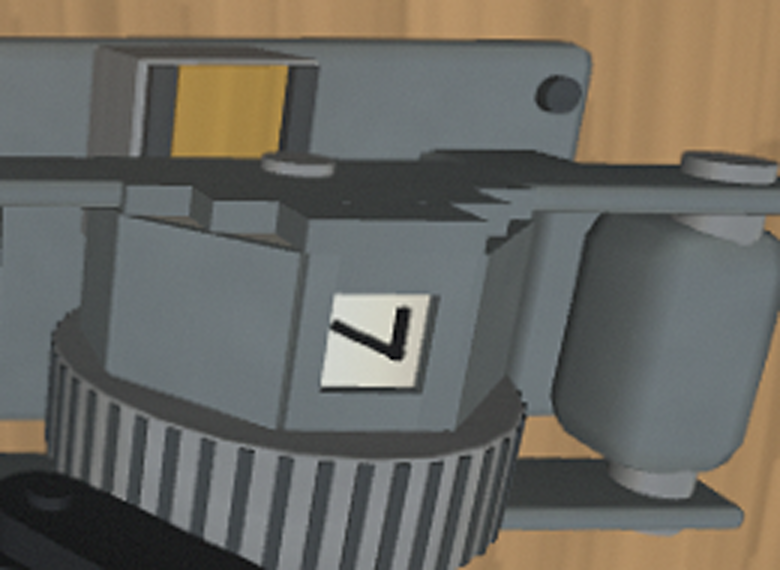

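```bash
python3 - <<'E'
from fit import *
snap('side','s10'); crop('s10',235,170,355,300,4.5,'s10c'); print(get_obs()['t'],get_obs()['contact_force'])
E
```

```text
20.8 [-11.72282435  -2.10294984  17.5757095 ]
```

View pics/s10c.png

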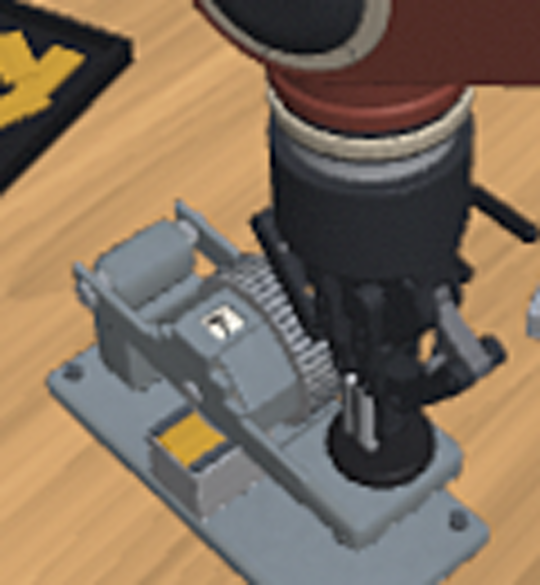

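View pics/w10.png

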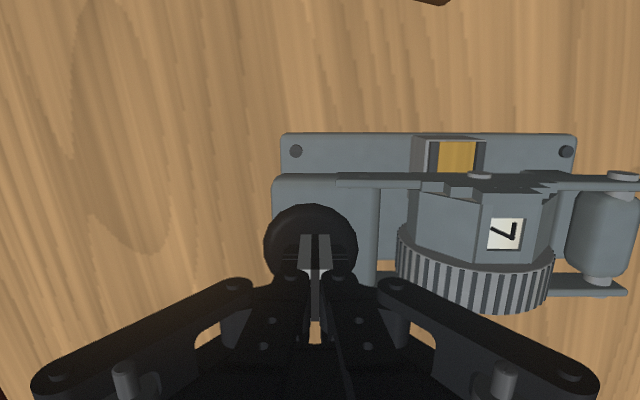

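Call:
send_rows(
  deltas=[
    [-1,0,0.0,0,0,0,0],
    [-1,0,-0.003,0,0,0,0],
    [-1,0,-0.006,0,0,0,0],
    [-1,0,-0.009,0,0,0,0],
    [-1,0,-0.012,0,0,0,0],
    [-1,0,-0.018,0,0,0,0],
    [-1,0,-0.03,0,0,0,0],
    [-1,0,-0.05,0,0,0,0],
    [-1,0,-0.08,0,0,0,0],
    [-1,0,-0.1,0,0,0,0],
  ],
)

```text
t: 22.05
tool_pos: [0.4624, 0.174, 0.2172]
tool_rot: [-1.568, 0.105, -0.109]
contact_force: [0.6, 0.2, 0.3]
opening: -0.0
```

Call:
send_rows(
  deltas=[
    [-1,0.02,-0.01,-0.01,0,0,0],
    [-1,0.05,-0.02,-0.02,0,0,0],
    [-1,0.08,-0.03,-0.03,0,0,0],
    [-1,0.08,-0.03,-0.03,0,0,0],
    [-1,0.08,-0.03,-0.03,0,0,0],
    [-1,0.08,-0.03,-0.03,0,0,0],
    [-1,0.08,-0.03,-0.03,0,0,0],
    [-1,0.08,-0.03,-0.03,0,0,0],
    [-1,0.08,-0.03,-0.03,0,0,0],
    [-1,0.08,-0.03,-0.03,0,0,0],
  ],
)

```text
t: 23.3
tool_pos: [0.5371, 0.1333, 0.2451]
tool_rot: [-1.568, 0.107, -0.107]
contact_force: [-0.3, 1.4, 0.3]
opening: -0.0
```

```bash
python3 - <<'E'
from fit import *
d=snap('wrist','w11'); crop('w11',200,60,440,200,3.3,'w11c'); snap('side','s11')
print(get_obs()['contact_force'],get_obs()['t'], proj(d,T(B,[[-.088,0,.113],[0,.014,.12]])))
a=load('side0')['frame'].astype(int); b=load('s11')['frame'].astype(int)
m=(abs(a-b).max(2)>40).astype(np.uint8)*255; cv2.imwrite('pics/diff.png',m)
E
```

```text
[ 0.38666105 -0.12753024 -0.69310308] 23.4 [[214.39946294 154.88118806]
 [323.09592789 138.10125816]]
```

View pics/w11c.png

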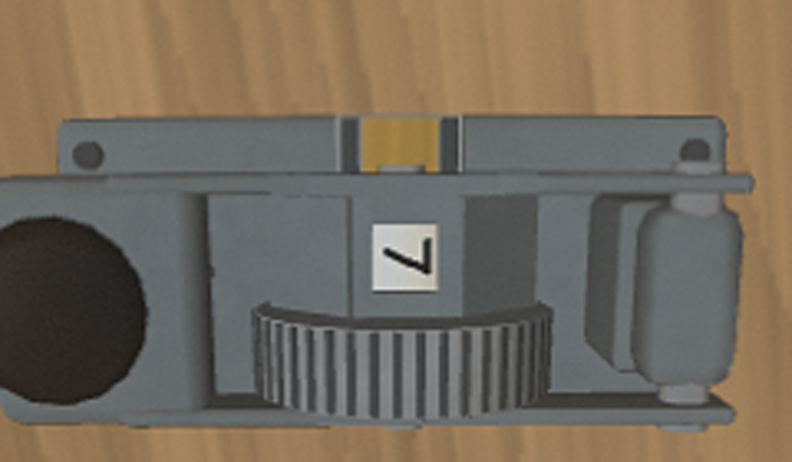

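View pics/s11.png

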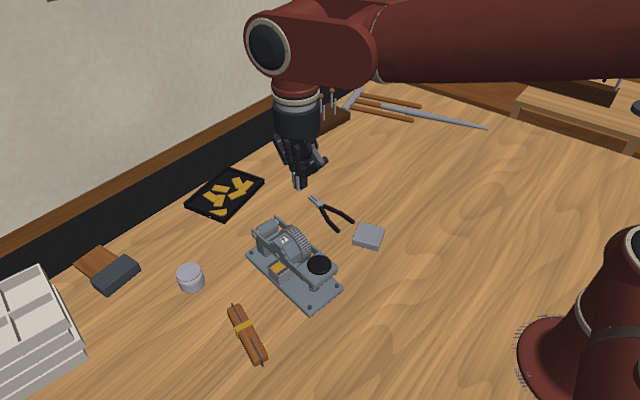

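```bash
python3 -c "
from station import *
print(finish_job())"
```

```text
the job is handed in; nothing more can be done
None
```

I set the press to 7, stamped the tag once and handed the job in at about 23 s. No verdict was reported.

- **Dialling:** the window showed 3 at the start. I rolled the rim towards the back in four strokes at 4–7 N, then lifted the shut fingers clear of the wheel.
- **Centring:** the 7 stood about 0.6 mm (0.02 rad) from centre, before the stamp and again in the last picture.
- **Stamping:** I pressed the pad down 9 mm onto its hard stop, to about 18 N. That was more than the 9 N needed. The roughly 11 N sideways force I read there I put down to friction as the pad swung. The pictures showed no contact with the wheel.
- **Last checks:** the pad was back up and the arm clear, with contact force near zero. The block, ring clamp, tin and pliers looked where they were in the starting side picture; I compared these by eye, not by measurement.
- **Disagreement:** the first fix on the press from the scene camera was about 15 mm off the one from the side camera. I worked from the closer wrist camera, and the touch contacts agreed with it.

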